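# Set the large clock face to its turntable pointer

### The arm

A 7-joint arm with a two-finger parallel gripper is mounted at the origin on the work surface. World frame = base frame: x ahead of the robot, y to its left, z up, the work surface at z = 0. Lengths are in m, angles in rad, forces in N, time in s.
With the tool pointing down it reaches from about 0.425 to 1.025 m from the base axis. Payload 9.4 kg.
Tool frame: the origin (TCP) lies midway between the tips of the shut fingers; the grasp point (between the pads) lies 19 mm behind it; z points along the fingers, y is the direction in which the jaws open and shut (so a half turn about z gives the same grasp; the last joint's range is limited). The gripper opens to 85 mm and grips with 20 to 120 N. Pads are 22 mm wide; open, the fingers measure 114 mm over their backs; the gripper's body (76 mm by 85 mm) begins 54 mm behind the grasp point. The pads swing forward as they close: fully open they stand 13 mm farther back than shut.
Start: joints at [1.227, 0.599, -0.003, 1.599, 0.002, 0.943, -0.08], TCP at [0.191, -0.699, 0.231] pointing down, gripper open.
Joint ranges: [-2.57, 2.57], [-0.35, 1.97], [-1.29, 1.29], [0.11, 2.56], [-1.05, 4.19], [0.11, 1.86], [-2.63, 2.63]. Speed limits (rad/s): [2.22, 2.22, 3.01, 3.01, 3.14, 3.14, 3.14].

### API

Orientations are given as a rotation vector (axis times angle).
In Python, from workcell import state, optics, ctrl gives the robot as it stands.
- The arm moves only by the shell command python3 -m inch 'ROWS'. ROWS is JSON, one flat list of numbers, 7 for each row, row after row: the finger opening in m, from 0 to 0.0854, then the shift along the tool's x, y, z in m, then the turn, a rotation vector about the tool's x, y, z in rad. A call has 1 to 8 rows; each row is the pose to reach, as a shift and turn from the pose commanded when the call began, along the tool's axes at that moment; what a row does not reach only later rows make up. A row lasts 1/8 s, in which the tool goes at most 62.5 mm and 10.7 degrees, less where a joint would pass 70% of its speed; a pose out of reach is approached as far as the arm can. A call with a gripper value outside its range is refused whole. The fingers move at their own pace and stop on an object; the grip force is fixed at half the most. Time passes only in rows, so rows that repeat a pose let the fingers close. It gives the time, the measured TCP pose, the force and the opening at its end, in the units of the state.
- state(): the state, without advancing time (a new reading comes with each control period).
- optics.camera(name): name is "side" or "top"; returns a dict with "frame" (480x640x3 uint8, blue, green, red), "fovy" (degrees; the focal length in pixels is half the picture's height over the tangent of half this angle, whatever the lens; pixels are square), "cx", "cy" (the principal point, pixels), "dist" ([k1, k2, p1, p2, k3] as OpenCV has them; the pictures are not rectified), "R" (3x3) and "t" (3): a world point X has camera coordinates R X + t. Camera axes: x right, y down, z forward; pixel columns grow to the right and rows downward; lengths in m; the calibration is good to about 2 mm. A picture is of the moment at which its call begins. There is no depth.
- ctrl.sign_off(): hands the job in, once; it reports no verdict.
The state is a dict: "clock": time; "q": joint angles; "qvel": joint speeds; "effort": joint torques, N m; "tool_pos": TCP position; "tcp_rot": TCP orientation; "wrist_force": force on the tool from outside, world axes, zero at the start; "moment": the same for the moment, N m; "grip_width": opening from 0.0 (shut) to 1.0 (fully open).
Only numpy, scipy, OpenCV 4.12 (cv2) and the standard library are available. Lean on these libraries where they do the work, as an engineer would, in place of code of your own. Each camera call takes 0.05 s, during which the arm holds its last target.

### The job

Two wooden clock faces are clamped on decorating turntables. Turn the larger one until its twelve o'clock mark (the double bar) points at the metal pointer standing at the edge of its own turntable, then let go. Leave the smaller clock face as it is.

Things in the scene. Friction and masses are not known exactly. Their poses are not given: they have to be found in the camera images.
- large_dial (a joint): Turn of the large clock face (wooden disc, 200 mm across, top 52 mm above the table) about its vertical centre axis. 0 = its twelve mark points exactly at the pointer; grows anticlockwise seen from above; starts at 0.55 to 1.3 rad, so turn it clockwise. Light friction (0.06 N m), no spring, stays where left. Twelve is a double dark bar; three, six, nine are single bars, other hours dots.
- large_grip (a point): Point on the large face's turning axis, 82 mm above the table, 14 mm below the top of the dark steel clamp bar fixed upright on the middle of the face. Bar: 64 mm long, 16 mm wide, from 56 to 96 mm above the table, on a washer 36 mm across. Axes turn with the face: x from the centre to the twelve mark, along the bar's length; y across its width; z up.
- large_pointer (a point): Tip of the large turntable's fixed pointer: 104 mm from the face's centre, 4 mm outside its rim, 52 mm above the table. An aluminium post 55 mm high, 18 mm wide, with a pointed tip facing inward, on a strip from the turntable's foot, which is fixed to the table. Its x axis points outward from the face's centre through the pointer, z up.
- small_mark (a point): Outer end of the twelve mark (double bar) of the smaller clock face: 67 mm from its centre, 52 mm above the table; x points outward from the centre, z up. That face is 140 mm across, with a like turntable, pointer and clamp bar, and is not to be turned.
Things that resemble listed ones, but are neither listed nor needed, are in the scene too. Leave any red look-alike of the part that bears large_dial alone.

How it is judged:
At the end, for the whole second after the job is handed in: The large clock face's twelve mark points at its pointer within 0.19 rad (about 11 degrees) either way, the face is at rest (under 0.05 rad/s), and the smaller face's twelve mark is within 15 mm of where it started (value of joint large_dial between -0.19 and 0.19 rad and velocity of joint large_dial between -0.05 and 0.05 rad/s and distance of small_mark from where it was at the start of the episode below 0.015 m); the robot touches nothing.
It fails at once if the smaller clock face is turned (its twelve mark moves more than 15 mm) (distance of small_mark from where it was at the start of the episode above 0.015 m).
It also fails if it takes over 32 s, if anything falls off the work surface, if the arm or the gripper's body presses on something with over 40 N, if the wrist force passes 120 N, or if a joint passes its speed limit or range.

## Working session

There is one attempt and no reset: what is moved stays moved. The work goes in short steps, Python scripts to look and compute and a shell command to move; the robot and the scene stay as the last step left them, time stands still between calls to the robot, and variables do not carry over. Pictures are saved under pics/ and viewed, and the job is handed in when it is done.

```bash
ls; mkdir -p pics; python3 - <<'E'
from workcell import state, optics
import cv2,json,pickle
s=state();print(s)
for n in("side","top"):
    c=optics.camera(n);cv2.imwrite(f"pics/{n}0.png",c["frame"]);pickle.dump(c,open(f"pics/{n}0.pkl","wb"))
    print(n,c["fovy"],c["cx"],c["cy"],c["dist"],c["R"],c["t"])
E
```

```text
pics
{'clock': 0.0, 'q': array([ 1.2272763 ,  0.60014606, -0.00253305,  1.60012669,  0.00178798,
        0.94290309, -0.07981001]), 'qvel': array([ 1.16785693e-03,  2.54550674e-03,  9.68558855e-05, -6.14215515e-04,
       -2.32286356e-04,  3.78272380e-04, -2.40859809e-04]), 'effort': array([ 8.78821866e-04, -7.76466680e+01,  1.56504538e+00, -2.58006513e+01,
        1.23715590e-02,  9.25554894e-03, -4.43309474e-06]), 'tool_pos': array([ 0.19101358, -0.69889493,  0.23040312]), 'tcp_rot': array([-3.11214143e+00, -4.17724009e-01,  5.47866380e-04]), 'wrist_force': array([0.68401955, 0.35589505, 0.59908962]), 'moment': array([-0.07677345, -0.02575582,  0.03542384]), 'grip_width': 1.0024023064517007}
side 55.64636147469486 323.2093988772106 232.4886361280593 [-0.07358709  0.          0.          0.          0.        ] [[-0.95171979 -0.30690869  0.00604178]
 [-0.19676981  0.59483753 -0.77939076]
 [ 0.23560792 -0.74295044 -0.62650902]] [0.4480427  0.14831326 0.77790345]
top 56.29787159183675 316.65855352425206 239.08930342167585 [-0.00683448  0.          0.          0.          0.        ] [[-0.05415286 -0.99851612 -0.00574709]
 [-0.96890796  0.05393693 -0.24147084]
 [ 0.24142251 -0.00750794 -0.97039106]] [0.03267754 0.47958786 0.99591168]
```

View pics/side0.png

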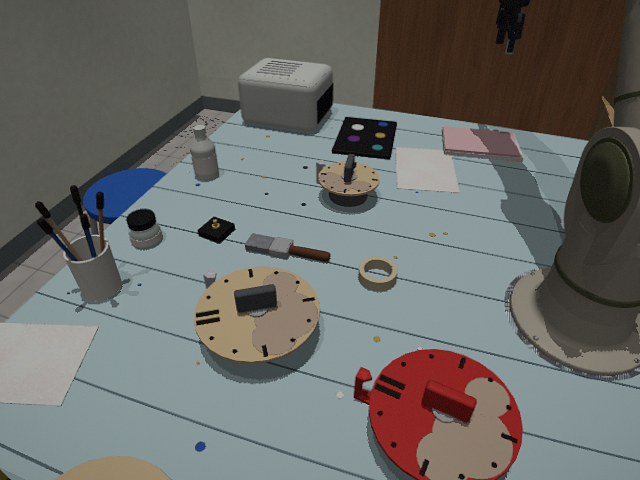

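View pics/top0.png

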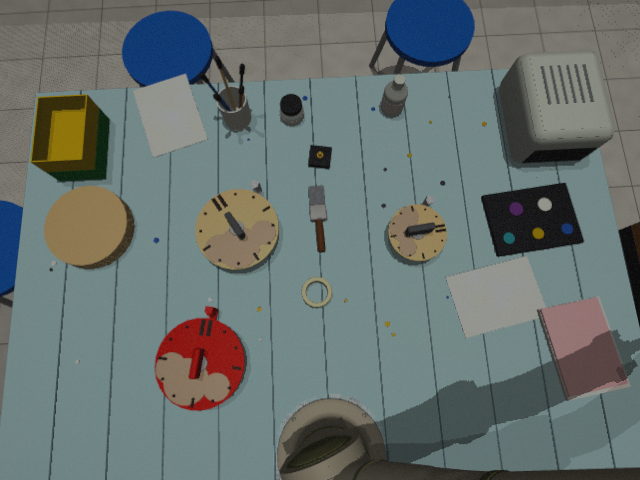

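The large face is in the top view near (237,230), with its double bar at about (218,203), its pointer at about (257,186) and its bar at about (235,225). The side view shows it at about (258,312). The small face is at about (418,232) and the red look-alike at about (200,363).

```bash
cat > h.py <<'E'
import numpy as np,cv2
def K(c):
    f=240/np.tan(np.radians(c["fovy"])/2);return np.array([[f,0,c["cx"]],[0,f,c["cy"]],[0,0,1.]])
def ray(c,uv,z):
    p=cv2.undistortPoints(np.array(uv,float).reshape(-1,1,2),K(c),np.array(c["dist"]))[:,0]
    R=np.array(c["R"]);t=np.array(c["t"]);o=-R.T@t
    d=np.c_[p,np.ones(len(p))]@R
    return o+d*((z-o[2])/d[:,2])[:,None]
def proj(c,X):
    return cv2.projectPoints(np.array(X,float).reshape(-1,3),cv2.Rodrigues(np.array(c["R"]))[0],np.array(c["t"]),K(c),np.array(c["dist"]))[0][:,0]
E
python3 - <<'E'
import pickle,cv2
for n,(x0,y0,x1,y1) in dict(top=(180,170,300,280),side=(180,250,340,370)).items():
    c=pickle.load(open(f"pics/{n}0.pkl","rb"));
    cv2.imwrite(f"pics/{n}z.png",cv2.resize(c["frame"][y0:y1,x0:x1],None,fx=5,fy=5,interpolation=cv2.INTER_CUBIC))
E
```

```text
(no output)
```

View pics/topz.png

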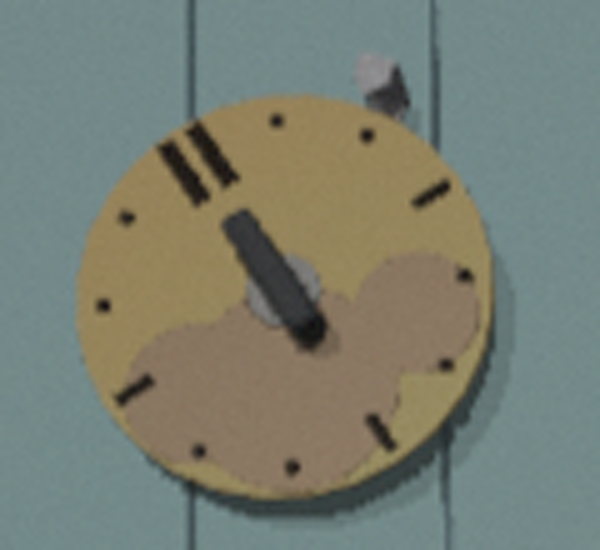

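View pics/sidez.png

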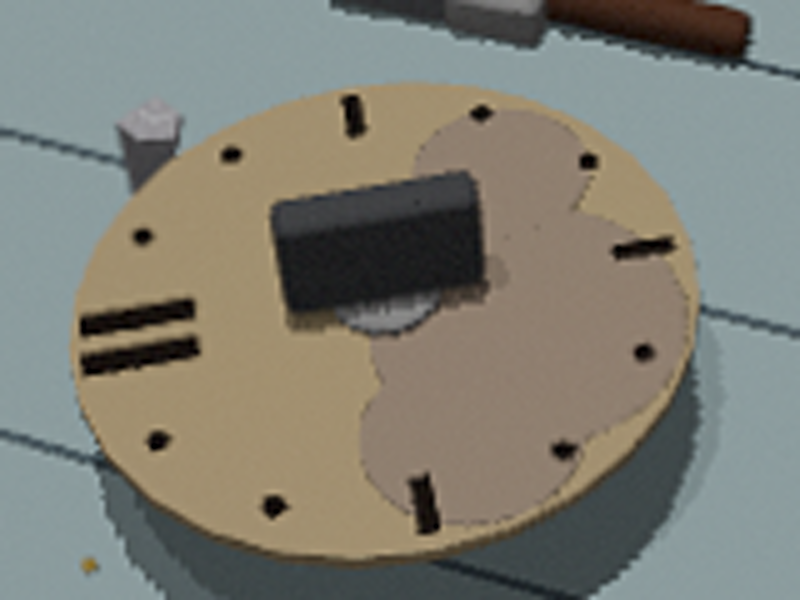

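```bash
cat > m.py <<'E'
import pickle,numpy as np
from h import *
T=[(198,165),(278,120),(367,135),(432,193),(465,275),(446,365),(380,432),(292,467),(198,451),(135,389),(103,305),(126,217)]
S=[(138,337),(143,236),(231,154),(354,116),(481,112),(588,161),(643,247),(643,352),(564,450),(425,503),(274,506),(157,440)]
for n,P,o,pt,bar in(("top",T,(180,170),(377,75),[(238,218),(312,320)]),("side",S,(180,250),(150,118),[(273,213),(472,180)])):
    c=pickle.load(open(f"pics/{n}0.pkl","rb"))
    f=lambda q:(np.array(q)+.0)/5+o-0.4
    X=ray(c,f(P),.052); A=np.c_[2*X[:,:2],np.ones(12)]
    # pairs give the centre
    ce=np.mean([(X[i]+X[i+6])/2 for i in range(6)],0)
    r=np.linalg.norm((X-ce)[:,:2],axis=1)
    an=np.arctan2(*(X-ce)[:,1::-1].T)
    a=np.angle(np.mean(np.exp(1j*(an+np.arange(12)*np.pi/6))))
    p=ray(c,f(pt),.055)[0];d=p-ce
    print(n,ce,"r",r.round(4),"twelve",a,"resid",np.angle(np.exp(1j*(an+np.arange(12)*np.pi/6-a))).round(3))
    pa=np.arctan2(d[1],d[0]);print("ptr",p,np.hypot(*d[:2]),pa,"dial",a-pa)
    print("bar top",ray(c,f(bar),.096))
E
python3 m.py
```

```text
top [0.52059552 0.19542209 0.052     ] r [0.0777 0.0867 0.0866 0.0845 0.0861 0.0859 0.0835 0.0856 0.0862 0.0838
 0.0869 0.0866] twelve 0.5540652967597506 resid [ 0.008 -0.002  0.005  0.01   0.007  0.002 -0.002 -0.003 -0.011 -0.002
 -0.008 -0.004]
ptr [0.62658682 0.14888685 0.055     ] 0.11575701079038948 -0.4137087629298305 dial 0.9677740596895811
bar top [[0.54421208 0.20895773 0.096     ]
 [0.49371896 0.17555763 0.096     ]]
side [0.51960685 0.19370138 0.052     ] r [0.0789 0.0865 0.0865 0.0836 0.0866 0.0857 0.0837 0.0857 0.086  0.084
 0.0866 0.0867] twelve 0.5570157223475491 resid [ 0.005  0.002  0.004  0.005  0.007  0.002  0.    -0.005 -0.003 -0.005
 -0.003 -0.01 ]
ptr [0.62915341 0.14900786 0.055     ] 0.1183129717598864 -0.38737224322832164 dial 0.9443879655758708
bar top [[0.54617597 0.21013593 0.096     ]
 [0.49396338 0.17793146 0.096     ]]
```

```bash
cat > go.py <<'E'
import sys,numpy as np
from scipy.spatial.transform import Rotation as Ro
from workcell import state
s=state();R=Ro.from_rotvec(s["tcp_rot"])
x=R.as_matrix()[:,0];print("t",s["clock"],"pos",s["tool_pos"].round(4),"yaw",np.arctan2(x[1],x[0]).round(4),"z",R.as_matrix()[:,2].round(3),"q",s["q"].round(2),"F",s["wrist_force"].round(1),"g",round(s["grip_width"],3))
if len(sys.argv)>1:
    X,Y,Z,yaw=map(float,sys.argv[1:5])
    G=Ro.from_euler('z',yaw)*Ro.from_euler('x',np.pi)
    print("shift",R.inv().apply(np.array([X,Y,Z])-s["tool_pos"]).round(4),"turn",(R.inv()*G).as_rotvec().round(4))
E
python3 go.py 0.5 -0.4 0.25 1.467
python3 -m inch '[0.085,0.377,-0.208,-0.02,0,0,-1.2,0.085,0.377,-0.208,-0.02,0,0,-1.2,0.085,0.377,-0.208,-0.02,0,0,-1.2,0.085,0.377,-0.208,-0.02,0,0,-1.2,0.085,0.377,-0.208,-0.02,0,0,-1.2,0.085,0.377,-0.208,-0.02,0,0,-1.2,0.085,0.377,-0.208,-0.02,0,0,-1.2,0.085,0.377,-0.208,-0.02,0,0,-1.2]'
python3 go.py 0.52 0.0 0.25 2.7
```

```text
t 0.1 pos [ 0.191  -0.6989  0.2305] yaw 0.2668 z [-0.001  0.001 -1.   ] q [ 1.23  0.6  -0.    1.6   0.    0.94 -0.08] F [ 0.4 -0.8 -0.7] g 1.0
shift [ 0.3769 -0.2069 -0.0193] turn [-1.3000e-03 -7.0000e-04 -1.2002e+00]
clock: 1.1
tool_pos: [0.5039, -0.3945, 0.2514]
tcp_rot: [-2.325, -2.113, -0.005]
wrist_force: [-1.1, -0.3, -0.3]
grip_width: 0.995
t 1.1 pos [ 0.5039 -0.3945  0.2514] yaw 1.4754 z [ 0.002  0.002 -1.   ] q [ 0.82  0.5  -0.36  1.77  0.21  0.91  0.27] F [-1.1 -0.3 -0.3] g 0.995
shift [ 0.3942 -0.0216  0.0023] turn [ 3.0000e-03 -9.0000e-04 -1.2246e+00]
```

```bash

python3 -m inch '[0.085,0.39,-0.02,0,0,0,-1.22,0.085,0.39,-0.02,0,0,0,-1.22,0.085,0.39,-0.02,0,0,0,-1.22,0.085,0.39,-0.02,0,0,0,-1.22,0.085,0.39,-0.02,0,0,0,-1.22,0.085,0.39,-0.02,0,0,0,-1.22,0.085,0.39,-0.02,0,0,0,-1.22,0.085,0.39,-0.02,0,0,0,-1.22]'
python3 go.py 0.5202 0.1948 0.2 3.6976
```

```text
clock: 2.1
tool_pos: [0.5204, -0.0091, 0.2511]
tcp_rot: [-0.708, -3.06, 0.0]
wrist_force: [-0.4, -0.8, 0.0]
grip_width: 0.997
t 2.1 pos [ 0.5204 -0.0091  0.2511] yaw 2.6871 z [-0.  0. -1.] q [ 0.46  0.42 -0.75  2.01  0.37  0.85  0.62] F [-0.4 -0.8  0. ] g 0.997
shift [0.0896 0.1831 0.0511] turn [ 1.0000e-04 -5.0000e-04 -1.0105e+00]
```

```bash

python3 -m inch '[0.085,0.09,0.183,0.05,0,0,-1.01,0.085,0.09,0.183,0.05,0,0,-1.01,0.085,0.09,0.183,0.05,0,0,-1.01,0.085,0.09,0.183,0.05,0,0,-1.01,0.085,0.09,0.183,0.05,0,0,-1.01,0.085,0.09,0.183,0.05,0,0,-1.01,0.085,0.09,0.183,0.05,0,0,-1.01,0.085,0.09,0.183,0.05,0,0,-1.01]'
python3 go.py 0.5202 0.1948 0.066 3.6976
python3 - <<'E'
from workcell import optics
import cv2
cv2.imwrite("pics/s1.png",optics.camera("side")["frame"])
E
```

```text
clock: 3.1
tool_pos: [0.5205, 0.1932, 0.201]
tcp_rot: [0.854, -3.023, 0.001]
wrist_force: [0.1, 0.0, -1.0]
grip_width: 0.995
t 3.1 pos [0.5205 0.1932 0.201 ] yaw -2.591 z [-0.    -0.001 -1.   ] q [ 0.18  0.6  -0.96  1.98  0.63  0.89  1.01] F [ 0.1  0.  -1. ] g 0.995
shift [-0.0007  0.0016  0.135 ] turn [-0.0005 -0.0007 -0.0055]
```

View pics/s1.png

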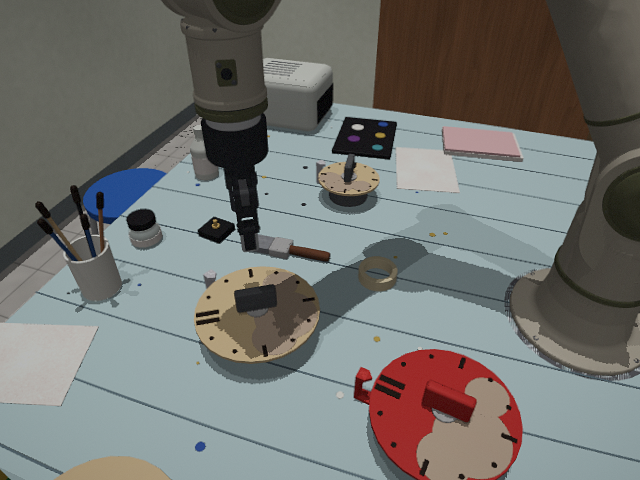

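Side view: the gripper is above the large bar (tips at about (247,243)), aligned with it, and nothing has been disturbed. Next is the descent.

```bash

python3 -m inch '[0.085,0,0.001,0.04,0,0,0,0.085,0,0.001,0.08,0,0,0,0.085,0,0.001,0.11,0,0,0,0.085,0,0.001,0.133,0,0,0,0.085,0,0.001,0.133,0,0,0,0.085,0,0.001,0.133,0,0,0]'
python3 go.py 0.5202 0.1948 0.068 3.6976
python3 - <<'E'
from workcell import optics
import cv2
cv2.imwrite("pics/s2.png",optics.camera("side")["frame"])
E
```

```text
clock: 3.9
tool_pos: [0.5199, 0.1957, 0.0691]
tcp_rot: [-0.86, 3.021, 0.0]
wrist_force: [-0.5, 0.2, 0.7]
grip_width: 0.992
t 3.9 pos [0.5199 0.1957 0.0691] yaw -2.587 z [ 0.001  0.    -1.   ] q [ 0.05  0.75 -0.77  2.08  0.88  0.67  0.8 ] F [-0.5  0.2  0.7] g 0.992
shift [ 0.0002 -0.0009  0.0011] turn [-0.0002  0.0008 -0.0014]
```

View pics/s2.png

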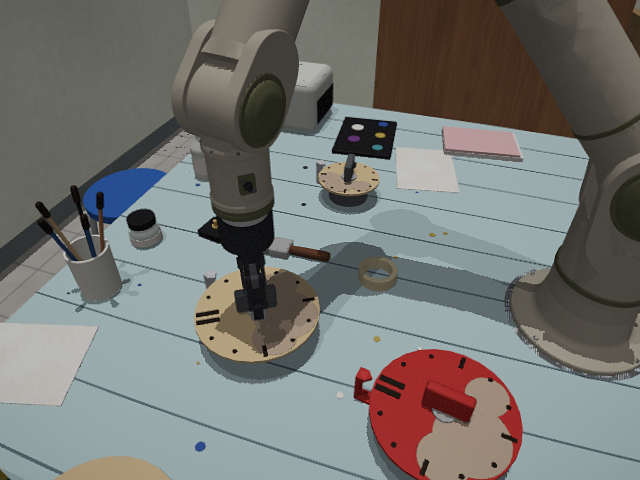

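The fingers straddle the bar at about (257,297), one on each side. No contact force shows, so I'll close.

```bash

python3 -m inch '[0,0,0,0,0,0,0,0,0,0,0,0,0,0,0,0,0,0,0,0,0,0,0,0,0,0,0,0,0,0,0,0,0,0,0,0,0,0,0,0,0,0,0,0,0,0,0,0,0]'
python3 go.py 0.5202 0.1948 0.068 -0.4
```

```text
clock: 4.82
tool_pos: [0.52, 0.1948, 0.0686]
tcp_rot: [-0.86, 3.021, -0.002]
wrist_force: [0.4, -2.8, 4.7]
grip_width: 0.18
t 4.825 pos [0.52   0.1948 0.0686] yaw -2.5869 z [ 0.001 -0.001 -1.   ] q [ 0.05  0.75 -0.77  2.08  0.88  0.67  0.8 ] F [ 0.4 -2.8  4.7] g 0.18
shift [-0.0002 -0.0001  0.0006] turn [-8.0000e-04 -1.4000e-03 -2.1869e+00]
```

Opening is about 15.4 mm, so the bar is held. Now I'll turn it clockwise by 0.955 rad, which is +z of the tool.

```bash

python3 -m inch '[0,0,0,0,0,0,0.1,0,0,0,0,0,0,0.22,0,0,0,0,0,0,0.34,0,0,0,0,0,0,0.46,0,0,0,0,0,0,0.58,0,0,0,0,0,0,0.7,0,0,0,0,0,0,0.82,0,0,0,0,0,0,0.92]'
python3 go.py
python3 -m inch '[0,0,0,0,0,0,0.035,0,0,0,0,0,0,0.035,0,0,0,0,0,0,0.035]'
python3 go.py
python3 - <<'E'
from workcell import optics
import cv2,pickle
c=optics.camera("side");cv2.imwrite("pics/s3.png",c["frame"])
E
```

```text
clock: 5.82
tool_pos: [0.52, 0.1944, 0.0686]
tcp_rot: [0.576, 3.087, -0.002]
wrist_force: [1.1, -2.9, 4.3]
grip_width: 0.173
t 5.825 pos [0.52   0.1944 0.0686] yaw 2.7726 z [ 0.001 -0.002 -1.   ] q [-0.1   0.69 -0.54  2.09  0.69  0.54  0.06] F [ 1.1 -2.9  4.3] g 0.173
clock: 6.2
tool_pos: [0.52, 0.1944, 0.0685]
tcp_rot: [0.623, 3.078, -0.002]
wrist_force: [0.4, -4.7, 7.0]
grip_width: 0.177
t 6.2 pos [0.52   0.1944 0.0685] yaw 2.7421 z [ 0.001 -0.002 -1.   ] q [-0.1   0.69 -0.53  2.09  0.68  0.54  0.04] F [ 0.4 -4.7  7. ] g 0.177
```

View pics/s3.png

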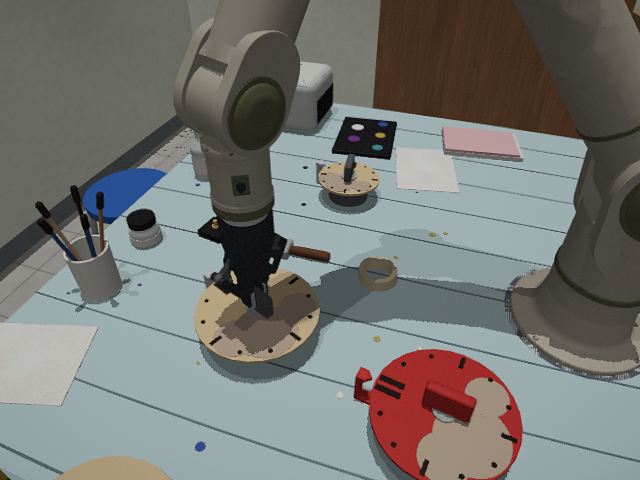

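The face has turned with the grip, and the twelve mark now lies behind the fingers towards the pointer at about (210,280). I'll release and lift.

```bash

python3 -m inch '[0.085,0,0,0,0,0,0,0.085,0,0,0,0,0,0,0.085,0,0,0,0,0,0,0.085,0,0,0,0,0,0,0.085,0,0,0,0,0,0,0.085,0,0,0,0,0,0,0.085,0,0,0,0,0,0]'
python3 -m inch '[0.085,0,0,-0.03,0,0,0,0.085,0,0,-0.08,0,0,0,0.085,0,0,-0.14,0,0,0,0.085,0,0,-0.2,0,0,0,0.085,0,0,-0.2,0,0,0,0.085,0,0,-0.2,0,0,0]'
python3 go.py 0.5 -0.05 0.27 2.742
python3 - <<'E'
from workcell import optics
import cv2,pickle
for n in("side","top"):
    c=optics.camera(n);cv2.imwrite(f"pics/{n}4.png",c["frame"]);pickle.dump(c,open(f"pics/{n}4.pkl","wb"))
    if n=="side":cv2.imwrite("pics/sidez4.png",cv2.resize(c["frame"][250:370,180:340],None,fx=5,fy=5,interpolation=cv2.INTER_CUBIC))
E
```

```text
clock: 7.12
tool_pos: [0.5195, 0.1954, 0.0682]
tcp_rot: [-0.624, -3.079, 0.0]
wrist_force: [1.1, -0.1, 0.6]
grip_width: 0.996
clock: 7.88
tool_pos: [0.5194, 0.1949, 0.2681]
tcp_rot: [0.624, 3.079, -0.001]
wrist_force: [-1.2, -0.4, -0.4]
grip_width: 0.994
t 7.875 pos [0.5194 0.1949 0.2681] yaw 2.7413 z [ 0.    -0.001 -1.   ] q [ 0.09  0.44 -0.76  1.92  0.38  0.93  0.31] F [-1.2 -0.4 -0.4] g 0.994
shift [-0.0776 -0.2331 -0.0017] turn [-0.0005  0.0005 -0.0007]
```

View pics/sidez4.png

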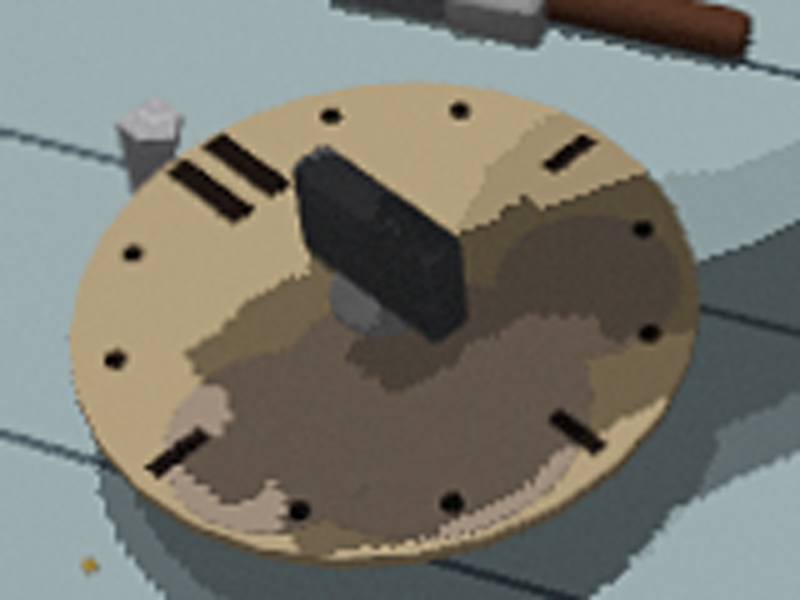

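View pics/side4.png

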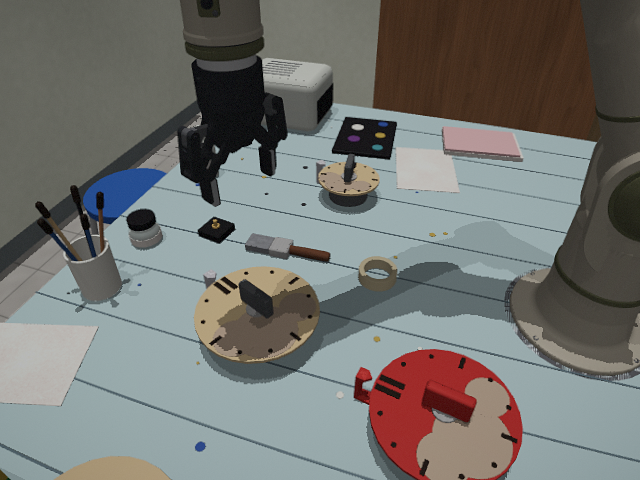

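```bash
python3 - <<'E'
import pickle,numpy as np
from h import *
c=pickle.load(open("pics/side4.pkl","rb"))
f=lambda q:np.array(q)/5+np.array((180,250))-.4
S=[(229,178),(330,116),(459,110),(570,154),(642,230),(649,333),(578,432),(452,503),(300,511),(177,453),(115,359),(132,253)]
X=ray(c,f(S),.052)[:,:2];ce=np.mean([(X[i]+X[i+6])/2 for i in range(6)],0)
d=X-ce;a=np.angle(np.mean(np.exp(1j*(np.arctan2(d[:,1],d[:,0])+np.arange(12)*np.pi/6))))
p=ray(c,f((150,118)),.055)[0,:2]-ce;pa=np.arctan2(p[1],p[0]);print(ce,a,pa,a-pa)
a0=cv2.imread("pics/side0.png")[150:210,310:390].astype(float);a1=c["frame"][150:210,310:390].astype(float)
print("small face image diff",abs(a0-a1).mean(),abs(a0-a1).max())
E
python3 go.py
```

```text
[0.5194835  0.19437251] -0.40023862965425394 -0.39221554887660826 -0.008023080777645686
small face image diff 13.073125 20.0
t 7.975 pos [0.5189 0.1949 0.267 ] yaw 2.7419 z [-0.002 -0.001 -1.   ] q [ 0.08  0.45 -0.76  1.92  0.38  0.93  0.31] F [-0.7 -0.3 -0.3] g 0.992
```

The dial reads -0.008 rad, and the small face shows only a uniform brightness change, with no shift of its edges. Handing in.

```bash
python3 -c "
from workcell import ctrl
print(ctrl.sign_off())"
```

```text
the job is handed in; nothing more can be done
None
```

I gripped the large face's clamp bar, turned the face clockwise by about 0.955 rad, let go and lifted the gripper about 0.2 m clear. I handed the job in at about 8 s of the 32 s allowed.

- **Large face:** measured in the side picture after release, the twelve mark is at -0.40 rad and the pointer at -0.39 rad. That puts the dial at about -0.01 rad, against a limit of ±0.19 rad. I did not repeat this measurement in the top picture.
- **Pointer direction:** before the turn, the two cameras gave the pointer's direction 0.026 rad apart, which is well inside that limit.
- **At rest:** I did not measure the face's speed directly. There is no spring, and the gripper was already open and clear.
- **Small face:** it looks unmoved. Its part of the side picture changed only in overall brightness, by at most 20 grey levels.
- **Forces:** none of the wrist-force readings I took showed more than about 9 N. The gripper was touching nothing at hand-in.

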